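Turn the leaf of the ring-bound recipe book

TASK

Turn the recipe book to its next page: swing the right-hand page clip off the page so that it lies along the near edge, turn the top leaf by its green tab over the rings until it lies flat on the left-hand side, then swing the left-hand clip straight in over the turned leaf to hold it down. Grip nothing: push the clips and the leaf lightly with the fingertips or the outside of the fingers, leave the right-hand clip open and the other things on the worktop where they are.

Things in the scene. Friction and masses are not known exactly. Their poses are not given: they have to be found in the camera images.
- recipe_stand: Wooden stand with an open ring-bound recipe book, fixed to the worktop. Sizes in mm. Origin: centre of the book, on the worktop; x runs along the ring spine away from the reader, y to the reader's left, z up. Plate x -107 to 87, |y| to 106, z 20 to 32, on two runners at y +-70 (14 wide). Wire rings on the spine at x 0 and +-52 reach z = 54.
- right_page (a point): Centre of the right-hand page stack's top face, at y = -64, z = 40 of the stand. Both stacks measure 150 along the spine and reach from 10 to 118 from it, tops at z = 40. Their own short index tabs stick out to |y| 127, at x = +-60 only (24 wide).
- left_page (a point): The same on the left-hand stack, where the leaf comes to lie.
- leaf (a joint): The rigid top leaf with the green tab, turning on the rings: 0 = flat on the right-hand stack, pi/2 = upright, pi (stop) = flat on the left-hand stack. The spine is stiff: the leaf stays at any angle where it is left; about 1 N at the tab turns it. Mass about 70 g.
- leaf_tab (a point): Middle of the outer end of the green tab, at half its thickness; moves with the leaf; its axes equal the stand's at angle 0. Leaf: 3.5 thick, 150 along the spine, reaching from 10 to 118 from the ring axis; tab: 4 thick, 46 wide, centred, reaching to 140. Flat, the tab's underside is 40 above the worktop; it sticks out 34 beyond the plate with nothing below.
- leaf_hinge (a point): Point on the ring axis, the leaf's hinge line along the stand's x, at the middle of the leaf's length, 42 above the worktop.
- clip_right (a joint): Right page clip, a level steel wire arm 6 thick on an upright post. 0 (stop) = straight in over the page (along the stand's x), 3.5 above the leaf, which it holds down; opens as it swings towards the spine; clear of the leaf from 1.4; 1.57 = along the near edge; 1.8 = stop. Stays where it is left; about 1 N at the knob moves it.
- clip_right_knob (a point): Top centre of the black knob at the end of the right clip's arm, 62 from the post axis, 70 above the worktop. The knob is 9 to 13 in diameter and stands 17 above the arm, whose top is 53 above the worktop; the leaf's top is at 43.5.
- clip_right_pivot (a point): Axis of the right clip's post at arm height: x = -92, y = -85, z = 50 of the stand. Post head 15 in diameter, top at z = 54.
- clip_left (a joint): Left page clip, mirror image of the right one: 0 (stop) = straight in over the left page, clear of it from 1.4, 1.8 = stop; it opens towards the spine and starts open. Stays where it is left; about 1 N at the knob moves it.
- clip_left_knob (a point): Top centre of the left clip's black knob; sizes as on the right.
- clip_left_pivot (a point): Axis of the left clip's post: x = -92, y = 85, z = 50 of the stand.
- shot_timer: small white kitchen timer, 62 x 70 x 19, lying on the worktop to the right of the stand; bystander (mm), origin at the centre of its underside.
- order_pad: black-covered pad, 130 x 95 x 16, lying to the left of the stand; bystander (mm), origin at the centre of its underside.
- tamper: coffee tamper with dark wooden handle, 59 dia x 94 tall, standing behind the stand; bystander (mm), origin at the centre of its underside.
- espresso_cup: green espresso cup, 65 x 91 x 52, far right; bystander (mm), origin at the centre of its underside.
- pitcher: steel milk pitcher, 67 x 94 x 92, right; bystander (mm), origin at the centre of its underside.
- teaspoon: teaspoon, 130 x 26 x 11, right; bystander (mm), origin at the centre of its underside.

How it is judged:
By the outcome, as a careful person would: the job done as asked, in the order asked, and still so for the second after the job is handed in, with the robot touching nothing.
It also fails if it takes over 72 s, if anything falls off the work surface, if the arm or the gripper's body presses on something with over 40 N, if the wrist force passes 120 N, or if a joint passes its speed limit or range.

ROBOT

A 6-joint arm with a two-finger parallel gripper is mounted at the origin on a cart in front of the work surface, level with it; the furniture and walls round the work are solid. World frame = base frame: x ahead of the robot, y to its left, z up, the work surface at z = 0. Lengths are in m, angles in degrees, forces in N, time in s.
With the tool pointing down it reaches from about 0.35 to 0.875 m from the base axis. Payload 4.2 kg.
Tool frame: the origin (TCP) lies on the front face of the gripper's body, between the roots of the fingers; the fingertips stand finger_overhang ahead of it and the grasp point (between the pads) lies 51 mm ahead of it (finger_overhang is the distance from the TCP to the fingertips, in m); z points along the fingers, y is the line along which they close (so a half turn about z gives the same grasp; the last joint's range is limited). The gripper opens to 87 mm and grips with 3 to 60 N. Pads are 19 mm wide; open, the fingers measure 117 mm over their backs; the gripper's body (75 mm by 190 mm) begins 51 mm behind the grasp point.
Start: joints at [-50.844, 22.042, 0.453, 0, -68.411, -14.817], TCP at [0.258, -0.569, 0.292] pointing down, gripper open.
Joint ranges: [-179.83, 179.83], [-69.29, 118.12], [-61.27, 80.66], [-181.25, 117.63], [-171.15, -9.14], [-177.46, 177.46]. Speed limits (degrees/s): [159.86, 159.86, 180, 180, 180, 180].

INTERFACE

Orientations are given as a 3x3 rotation matrix whose columns are the frame's x, y, z axes.
In Python, from station import sense, capture, camera_model, finish_job, finger_overhang gives the robot as it stands. The module is installed in compiled form; this text tells all that it offers.
- The arm moves only by the tool jog_arm, never from a script. Its argument "rows" is a list that holds one entry, the list of rows, each a list of 4 numbers: the shift along the tool's x, y, z in m, then the turn about the tool's z in rad. A call has 1 to 20 rows; each row shifts and turns the commanded pose from where the row before left it, along the tool's axes as they then stand; what a row does not reach is not made up. A row lasts 1/8 s, in which the tool goes at most 62.5 mm and 10.7 degrees, less where a joint would pass 70% of its speed; a pose out of reach is approached as far as the arm can. A call is refused whole if a number of a shift passes 0.0625 or a number of a turn 0.188, either way. A call with a gripper value outside its range is refused whole. "claw" is the opening, from 0 (shut) to 1 (fully open), set as the call begins (left out, the last holds). The fingers move at their own pace and stop on an object; the grip force is fixed at half the most. Time passes only in rows, so rows that do not move let the fingers close. It gives the time, the measured TCP pose, the force, the opening and the grip force at its end, in the units of the state.
- sense(): the state, without advancing time (a new reading comes with each control period).
- capture(name): name is "scene" or "top" or "wrist"; returns the picture (480x640x3 uint8, red, green, blue); there is no depth.
- camera_model(name): a dict with "fovy" (degrees; the focal length in pixels is half the picture's height over the tangent of half this angle, whatever the lens; pixels are square), "cx", "cy" (the principal point, pixels), "eye" and "rotation" of the camera in the world. Camera axes: x right, y down, z forward; pixel columns grow to the right and rows downward; lengths in m; the calibration is good to about 2 mm. A picture is of the moment at which its call begins: read the wrist's pose just before it. camera_model takes no time and is no camera call; for the wrist camera it gives the pose at the moment of the call.
- finish_job(): hands the job in; it is judged then, once.
The state is a dict: "time_s": time; "joints": joint angles; "joint_velocities": joint speeds; "effort": joint torques, N m; "tcp_pos": TCP position; "ee_rot": TCP orientation; "wrist_force": force on the tool from outside, world axes, zero at the start; "moment": the same for the moment, N m; "gripper_width": opening from 0.0 (shut) to 1.0 (fully open); "gripper_force": force on a finger pad.
Only numpy, scipy, OpenCV 4.12 (cv2) and the standard library are available. Lean on these libraries where they do the work, as an engineer would, in place of code of your own. Each camera call takes 0.05 s, during which the arm holds its last target. There are 200 camera calls.

## Working session

There is one attempt and no reset: what is moved stays moved. The work goes in short steps, Python scripts to look and compute and a tool call to move; the robot and the scene stay as the last step left them, time stands still between calls to the robot, and variables do not carry over. Pictures are saved under pics/ and viewed, at most 13 in all, crops included, and the job is handed in when it is done.

Besides the shell and the picture viewer there is one more tool, called after "Emit:" by a JSON object that holds its "method" and its "body". jog_arm: Moves the arm, as the interface text tells. Its arguments: {"type":"object","properties":{"rows":{"type":"array"},"claw":{"type":"number"}},"required":["rows"]}

```bash
mkdir -p pics; python3 - <<'E'
from station import *
import cv2,numpy as np
s=sense();print({k:np.round(s[k],3).tolist() for k in('time_s','tcp_pos','ee_rot','wrist_force','gripper_width')},finger_overhang if not callable(finger_overhang) else finger_overhang())
for n in('scene','top'):
    m=camera_model(n);print(n,{k:np.round(v,4).tolist() if not isinstance(v,str) else v for k,v in m.items()})
    cv2.imwrite(f'pics/{n}0.png',capture(n)[:,:,::-1])
E
```

```text
{'time_s': 0.0, 'tcp_pos': [0.257, -0.569, 0.291], 'ee_rot': [[-0.911, -0.412, -0.001], [-0.412, 0.911, 0.002], [0.0, 0.002, -1.0]], 'wrist_force': [0.134, -0.519, 0.139], 'gripper_width': 0.999} 0.0697
scene {'fovy': 48.2441, 'cx': 324.9711, 'cy': 245.0119, 'eye': [-0.5467, -0.7158, 0.918], 'rotation': [[0.445, -0.4881, 0.7508], [-0.8954, -0.2569, 0.3636], [0.0154, -0.8341, -0.5514]]}
top {'fovy': 47.8723, 'cx': 320.3711, 'cy': 245.9798, 'eye': [0.3212, -0.1538, 1.6975], 'rotation': [[0.0091, -0.9842, 0.1768], [-0.9999, -0.0075, 0.0099], [-0.0084, -0.1769, -0.9842]]}
```

View pics/top0.png

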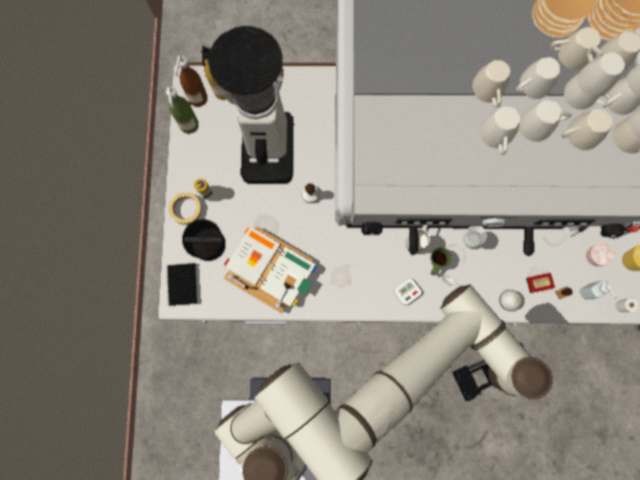

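View pics/scene0.png

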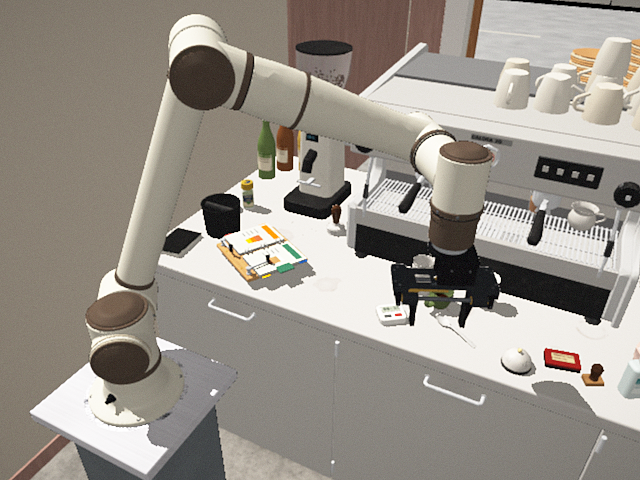

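The top view shows the book around (270,268) with the green tab at (305,287). In the scene view the book is near (262,250). I'll enlarge both.

```bash
cat > h.py <<'E'
import numpy as np,cv2
from station import *
def ray(m,u,v):
    f=240/np.tan(np.radians(m['fovy'])/2)
    d=np.array(m['rotation'])@np.array([(u-m['cx'])/f,(v-m['cy'])/f,1]);return np.array(m['eye']),d
def onplane(m,u,v,z):
    e,d=ray(m,u,v);return e+d*(z-e[2])/d[2]
def proj(m,P):
    f=240/np.tan(np.radians(m['fovy'])/2)
    c=np.array(m['rotation']).T@(np.array(P)-m['eye']);return f*c[0]/c[2]+m['cx'],f*c[1]/c[2]+m['cy']
E
python3 - <<'E'
from h import *
t=cv2.imread('pics/top0.png');s=cv2.imread('pics/scene0.png')
a=cv2.resize(t[215:325,215:330],None,fx=5,fy=5,interpolation=3)[:, :400*2]
a=cv2.resize(t[220:320,220:330],(400,364),interpolation=3)
b=cv2.resize(s[215:285,210:315],(400,267),interpolation=3)
c=np.zeros((364,800,3),np.uint8);c[:,:400]=a;c[:267,400:]=b
cv2.imwrite('pics/c0.png',cv2.resize(c,None,fx=1,fy=1))
for n,i in(('top',t),('scene',s)):
    h=cv2.cvtColor(i,cv2.COLOR_BGR2HSV);g=cv2.inRange(h,(60,120,40),(90,255,255))
    k,l,st,ce=cv2.connectedComponentsWithStats(g)
    for j in range(1,k):
        if st[j,4]>15: print(n,st[j],ce[j],onplane(camera_model(n),*ce[j],.044))
E
```

```text
top [287 254  21  14  64] [297.046875 260.46875 ] [ 0.572192   -0.06553262  0.044     ]
top [299 280  11  13  88] [304.23863636 285.81818182] [ 0.49374339 -0.08891629  0.044     ]
scene [283 244  17  14  74] [291.31081081 250.82432432] [ 0.57035013 -0.06651748  0.044     ]
scene [277 263  17  10  91] [284.45054945 267.49450549] [ 0.48960029 -0.09024201  0.044     ]
```

View pics/c0.png

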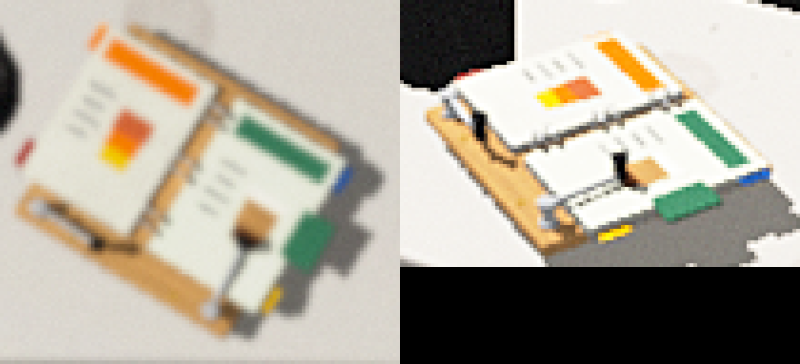

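The crop shows the left post at top-px (231,277), the right post at (278,305), the right knob near (287,286) and the tab at (304,286). The left clip is open along the near edge.

```bash
cat >> h.py <<'E'
def pose(ori,yaw):
    c,s=np.cos(yaw),np.sin(yaw);return np.array([[c,-s],[s,c]]),np.array(ori)
E
python3 - <<'E'
from h import *
T=camera_model('top');S=camera_model('scene')
k=.275
def tp(x,y,z):return onplane(T,220+x*k,220+y*k,z)
def sp(x,y,z):return onplane(S,210+(x-400)*105/400,215+y*105/400,z)
for n,f,a in(('top',tp,[(40,208),(212,308),(245,240),(97,240)]),('sc',sp,[(450,102),(547,210),(620,155),(478,112)])):
    P=[f(*a[0],.054),f(*a[1],.054),f(*a[2],.07 if n=='sc' else .065),f(*a[3],.07 if n=='sc' else .065)]
    d=P[0]-P[1];yaw=np.arctan2(d[1],d[0])-np.pi/2
    R,_=pose([0,0],yaw);o=(P[0]+P[1])[:2]/2-R@[-.092,0]
    print(n,np.round(P,4).tolist(),'dist',np.linalg.norm(d),'yaw',np.degrees(yaw),'o',o)
    tab={'top':(.4937,-.0889),'sc':(.4896,-.0902)}[n]
    print('stand: knobs',R.T@(P[2][:2]-o),R.T@(P[3][:2]-o),'tab',R.T@(np.array(tab)-o))
E
```

```text
top [[0.5173, 0.1353, 0.054], [0.4347, -0.0115, 0.054], [0.4906, -0.0387, 0.065], [0.4896, 0.0848, 0.065]] dist 0.16847122244899995 yaw -29.37905557060812 o [0.55615586 0.01678707]
stand: knobs [-0.02994432 -0.08047968] [-0.0913803   0.02658066] tab [-0.00257509 -0.12273492]
sc [[0.5059, 0.1262, 0.054], [0.422, -0.0172, 0.054], [0.4857, -0.0398, 0.07], [0.4848, 0.0841, 0.07]] dist 0.16617633683406255 yaw -30.31169073719792 o [0.54334639 0.00805085]
stand: knobs [-0.02558132 -0.07041785] [-0.08889581  0.03609915] tab [ 0.00318871 -0.11194524]
```

Emit:
{"method": "jog_arm", "body": {"rows": [[[0, 0, 0, -0.158], [0, 0, 0, -0.158], [0, 0, 0, -0.158], [0, 0, 0, -0.158], [-0.05, 0.006, 0, 0], [-0.05, 0.006, 0, 0], [-0.05, 0.006, 0, 0], [-0.05, 0.006, 0, 0], [-0.05, 0.006, 0, 0], [-0.05, 0.006, 0, 0], [-0.05, 0.006, 0, 0], [-0.05, 0.006, 0, 0], [-0.05, 0.006, 0, 0], [-0.05, 0.006, 0, 0], [-0.037, 0, 0, 0], [0, 0, 0, 0]]], "claw": 0}}

```text
time_s: 2.1
tcp_pos: [0.4701, -0.0705, 0.2918]
ee_rot: [[-0.489, -0.872, -0.001], [-0.872, 0.489, 0.0], [0.0, 0.001, -1.0]]
wrist_force: [-0.7, -0.4, -0.1]
gripper_width: 0.006
gripper_force: 0.0
```

```bash
python3 - <<'E'
from h import *
s=sense();print({k:np.round(s[k],3).tolist() for k in('time_s','tcp_pos','ee_rot','wrist_force','gripper_width','joints')})
m=camera_model('wrist');print(m)
cv2.imwrite('pics/w1.png',capture('wrist')[:,:,::-1])
E
```

```text
{'time_s': 2.1, 'tcp_pos': [0.47, -0.071, 0.292], 'ee_rot': [[-0.489, -0.872, -0.001], [-0.872, 0.489, 0.0], [0.0, 0.001, -1.0]], 'wrist_force': [-0.724, -0.354, -0.082], 'gripper_width': 0.006, 'joints': [11.105, 7.365, -19.746, -0.011, -62.924, -40.352]}
{'fovy': 69.28073940075137, 'cx': 324.3529058989389, 'cy': 239.15846523830209, 'eye': array([ 0.43689268, -0.12962802,  0.38466918]), 'rotation': array([[-8.72812101e-01,  4.72964829e-01,  1.20429677e-01],
       [ 4.88056256e-01,  8.46003813e-01,  2.14659359e-01],
       [-3.57638525e-04,  2.46133744e-01, -9.69235808e-01]])}
```

View pics/w1.png

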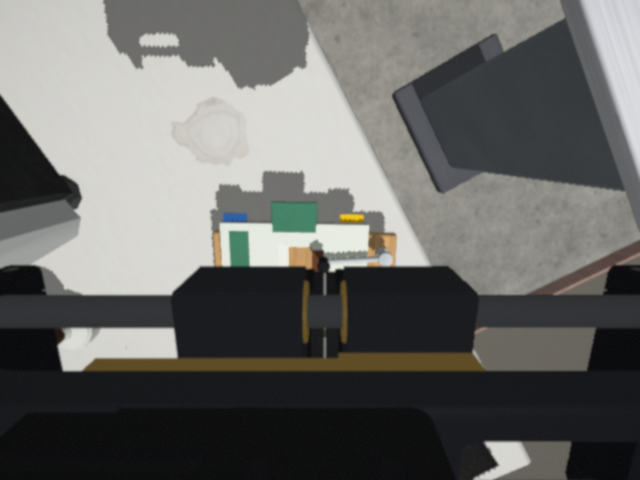

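The wrist view shows the tab's outer edge at row 203 (cols 272–317), the right post at (386,259) and the right knob at about (322,264).

```bash
python3 - <<'E'
from h import *
m=camera_model('wrist');i=cv2.imread('pics/w1.png')
g=cv2.inRange(cv2.cvtColor(i,cv2.COLOR_BGR2HSV),(60,110,30),(90,255,255));g[:195]=0;g[:,:262]=0;g[:,330:]=0
ys,xs=np.nonzero(g);print(cv2.minAreaRect(np.c_[xs,ys].astype(np.float32)))
r,_=0,0
A=onplane(m,xs.min(),ys.min(),.044);B=onplane(m,xs.max()+1,ys.min(),.044);C=(A+B)/2
d=A-B;yaw=np.arctan2(d[1],d[0]);print('tab ends',A,B,np.linalg.norm(d),'yaw',np.degrees(yaw))
P=onplane(m,386,259,.054);K=onplane(m,322,264,.068)
for yw in(np.radians(-29.3),yaw):
    R,_=pose([0,0],yw);o1=C[:2]-R@[0,-.14];o2=P[:2]-R@[-.092,-.085];print(o1,o2,'knob',R.T@(K[:2]-(o1+o2)/2))
E
```

```text
((294.0, 216.5), (27.0, 42.0), 90.0)
tab ends [ 0.50447996 -0.11206928  0.044     ] [ 0.46752342 -0.09132858  0.044     ] 0.04237879108673019 yaw -29.30196056520704
[0.55451523 0.02039077] [0.55534326 0.01949991] knob [-0.02774268 -0.0845901 ]
[0.55451941 0.02038843] [0.55534425 0.01949574] knob [-0.02774364 -0.08458947]
```

Emit:
{"method": "jog_arm", "body": {"rows": [[[0, 0, 0.04, 0], [0, 0, 0.04, 0], [0, 0, 0.04, 0], [0, 0, 0.034, 0], [0, 0, 0.01, 0], [-0.009, 0, 0, 0], [-0.005, 0, 0, 0], [0, 0, 0, 0]]]}}

```text
time_s: 3.15
tcp_pos: [0.4772, -0.0596, 0.1295]
ee_rot: [[-0.491, -0.871, 0.003], [-0.871, 0.491, 0.0], [-0.002, -0.002, -1.0]]
wrist_force: [0.3, -0.2, 0.4]
gripper_width: 0.012
gripper_force: 0.0
```

```bash
python3 - <<'E'
from h import *
i=capture('wrist')[:,:,::-1];cv2.imwrite('pics/w2.png',i)
E
```

```text
(no output)
```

View pics/w2.png

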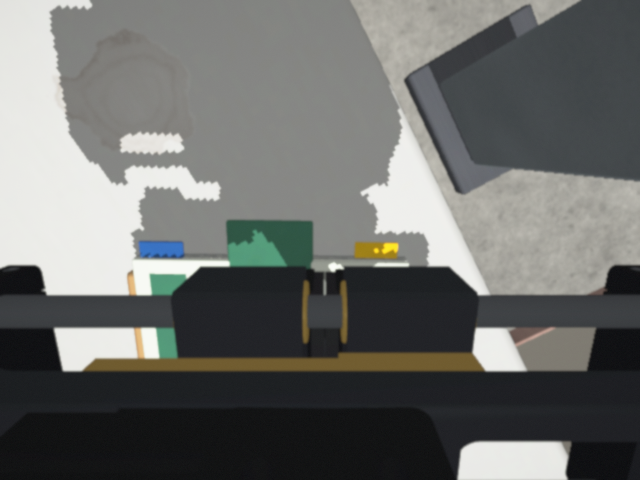

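Emit:
{"method": "jog_arm", "body": {"rows": [[[-0.004, 0, 0, 0], [-0.0099, -0.0017, 0, -0.157], [-0.0099, -0.0017, 0, -0.157], [-0.0099, -0.0017, 0, -0.157], [-0.0099, -0.0017, 0, -0.157], [-0.0099, -0.0017, 0, -0.157], [-0.0099, -0.0017, 0, -0.157], [-0.0099, -0.0017, 0, -0.157], [-0.0099, -0.0017, 0, -0.157], [-0.0099, -0.0017, 0, -0.157], [-0.0099, -0.0017, 0, -0.157], [0, 0, 0, 0], [0, 0, 0, 0]]]}}

```text
time_s: 4.82
tcp_pos: [0.4762, 0.0338, 0.1283]
ee_rot: [[0.869, -0.494, -0.0], [-0.494, -0.869, -0.0], [-0.0, 0.0, -1.0]]
wrist_force: [0.7, -0.5, -0.1]
gripper_width: 0.005
gripper_force: 0.0
```

```bash
python3 - <<'E'
from h import *
t=capture('top')[:,:,::-1];s=capture('scene')[:,:,::-1]
c=np.zeros((364,800,3),np.uint8)
c[:,:400]=cv2.resize(t[220:320,220:330],(400,364),interpolation=3);c[:267,400:]=cv2.resize(s[215:285,210:315],(400,267),interpolation=3)
cv2.imwrite('pics/c1.png',c)
E
```

```text
(no output)
```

View pics/c1.png

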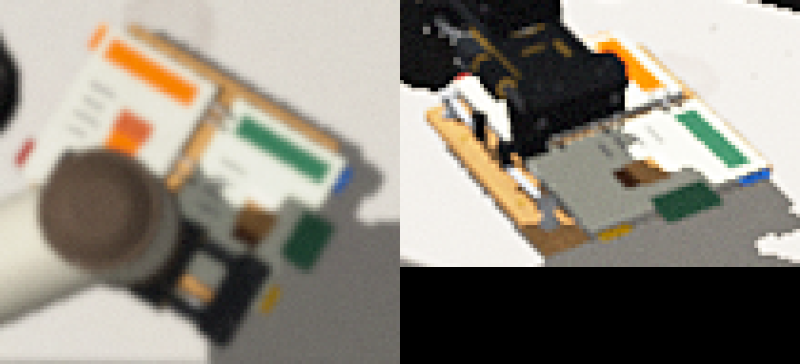

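Emit:
{"method": "jog_arm", "body": {"rows": [[[0.005, 0, 0, 0], [0.003, 0, -0.02, 0], [0, 0, -0.04, 0], [0, 0, -0.05, 0], [0.022, 0.044, 0, 0], [0.022, 0.044, 0, 0], [0.022, 0.044, 0, 0], [0, 0, 0, 0.157], [0, 0, 0, 0.157], [0, 0, 0, 0.157], [0, 0, 0, 0.157], [0, 0, 0, 0.157], [0, 0, 0, 0.157], [0, 0, 0, 0.157], [0, 0, 0, 0.157], [0, 0, 0, 0.157], [0, 0, 0, 0.157], [0, 0, 0, 0]]]}}

```text
time_s: 7.18
tcp_pos: [0.4757, -0.1178, 0.2381]
ee_rot: [[-0.491, -0.871, -0.0], [-0.871, 0.491, -0.0], [0.0, 0.0, -1.0]]
wrist_force: [0.5, -0.6, 0.5]
gripper_width: 0.006
gripper_force: 0.0
```

```bash
cat >> h.py <<'E'
O=np.array([.555,.020]);Y=np.radians(-29.3)
def tostand(p):
    R,_=pose([0,0],Y);return np.r_[R.T@(np.array(p)[:2]-O),p[2]]
def st():
    s=sense();print('t',s['time_s'],'tcp stand',np.round(tostand(s['tcp_pos'])*1e3,1),'F',np.round(s['wrist_force'],1),'joints',np.round(s['joints'],0))
def two(name):
    t=capture('top')[:,:,::-1];s=capture('scene')[:,:,::-1]
    c=np.zeros((364,800,3),np.uint8)
    c[:,:400]=cv2.resize(t[220:320,220:330],(400,364),interpolation=3);c[:,400:]=cv2.resize(s[190:290,210:320],(400,364),interpolation=3)
    cv2.imwrite(name,c)
E
python3 - <<'E'
from h import *
st();two('pics/c2.png')
E
```

```text
t 7.175 tcp stand [  -1.8 -159.   238.1] F [ 0.5 -0.6  0.5] joints [  5.  12. -23.   0. -56. -35.]
```

View pics/c2.png

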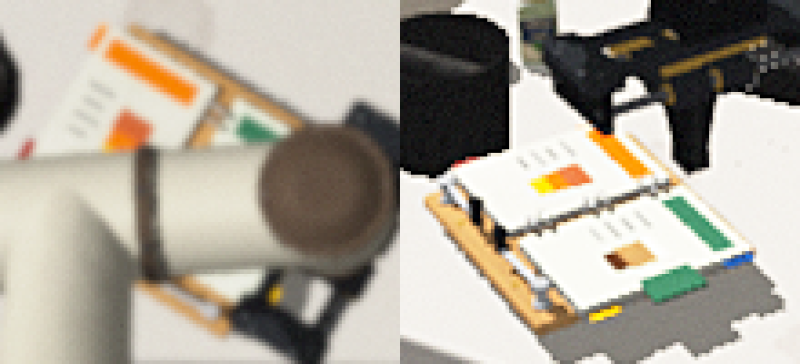

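The right clip now lies along the near edge, with its knob next to the left one. Next I lower the closed fingers beside the tab end.

Emit:
{"method": "jog_arm", "body": {"rows": [[[0, 0, 0.04, 0], [0, 0, 0.04, 0], [0, 0, 0.04, 0], [0, 0, 0.026, 0], [-0.004, 0, 0, 0], [-0.003, 0, 0, 0], [0, 0, 0, 0]]]}}

```text
time_s: 8.15
tcp_pos: [0.4801, -0.111, 0.0936]
ee_rot: [[-0.491, -0.871, 0.003], [-0.871, 0.491, 0.0], [-0.002, -0.003, -1.0]]
wrist_force: [0.7, -0.1, 1.3]
gripper_width: 0.008
gripper_force: 0.0
```

Emit:
{"method": "jog_arm", "body": {"rows": [[[-0.001, 0, 0, 0], [-0.001, 0, 0, 0]]]}}

```text
time_s: 8.4
tcp_pos: [0.4801, -0.1099, 0.093]
ee_rot: [[-0.491, -0.871, 0.001], [-0.871, 0.491, -0.001], [0.0, -0.001, -1.0]]
wrist_force: [-1.3, -5.7, 2.9]
gripper_width: 0.007
gripper_force: 2.4
```

Emit:
{"method": "jog_arm", "body": {"rows": [[[-0.001, 0, 0, 0], [0, 0, 0, 0]]]}}

```text
time_s: 8.65
tcp_pos: [0.4801, -0.1098, 0.0928]
ee_rot: [[-0.492, -0.871, -0.001], [-0.871, 0.492, -0.001], [0.002, 0.0, -1.0]]
wrist_force: [-1.0, -6.4, 4.3]
gripper_width: 0.0
gripper_force: 3.3
```

Emit:
{"method": "jog_arm", "body": {"rows": [[[0, 0, -0.004, 0], [0, 0, -0.004, 0], [-0.0005, 0, -0.004, 0], [-0.001, 0, -0.004, 0]]]}}

```text
time_s: 9.15
tcp_pos: [0.4804, -0.1088, 0.1083]
ee_rot: [[-0.492, -0.871, -0.002], [-0.871, 0.492, -0.002], [0.003, 0.001, -1.0]]
wrist_force: [0.2, -10.6, -0.0]
gripper_width: 0.005
gripper_force: 4.6
```

```bash
cat >> h.py <<'E'
def tab(n='scene'):
    i=capture(n)[:,:,::-1];m=camera_model(n);g=cv2.inRange(cv2.cvtColor(i,cv2.COLOR_BGR2HSV),(60,110,30),(92,255,255))
    k,l,s,c=cv2.connectedComponentsWithStats(g)
    for j in range(1,k):
        if s[j,4]>15 and 215<c[j,0]<330 and 150<c[j,1]<300: print(n,s[j],np.round(c[j],1))
    R,_=pose([0,0],Y)
    for a in range(0,181,15):
        q=np.radians(a);print(a,np.round(proj(m,np.r_[O+R@[0,-.129*np.cos(q)],.042+.129*np.sin(q)])),end=' ')
    print()
E
python3 - <<'E'
from h import *
st();tab()
E
```

```text
t 9.15 tcp stand [  -2.  -148.8  108.3] F [  0.2 -10.6  -0. ] joints [  6.  22. -31.   0. -37. -36.]
scene [277 262   7   6  28] [280.1 264.5]
0 [286. 268.] 15 [284. 257.] 30 [282. 246.] 45 [278. 234.] 60 [273. 223.] 75 [267. 214.] 90 [261. 208.] 105 [255. 205.] 120 [251. 204.] 135 [247. 206.] 150 [244. 211.] 165 [243. 218.] 180 [243. 227.]
```

Emit:
{"method": "jog_arm", "body": {"rows": [[[-0.0005, 0, -0.005, 0], [-0.0008, 0, -0.005, 0], [-0.001, 0, -0.005, 0], [-0.0013, 0, -0.005, 0], [-0.0016, 0, -0.005, 0], [-0.0018, 0, -0.005, 0], [0, 0, 0, 0]]]}}

```text
time_s: 10.07
tcp_pos: [0.4839, -0.1029, 0.139]
ee_rot: [[-0.492, -0.871, -0.002], [-0.871, 0.492, -0.002], [0.003, 0.001, -1.0]]
wrist_force: [-2.1, -9.4, 3.4]
gripper_width: 0.003
gripper_force: 4.4
```

```bash
python3 - <<'E'
from h import *
st();two('pics/c3.png')
E
```

```text
t 10.075 tcp stand [  -1.9 -142.   139. ] F [-2.1 -9.4  3.4] joints [  7.  20. -29.   0. -41. -36.]
```

View pics/c3.png

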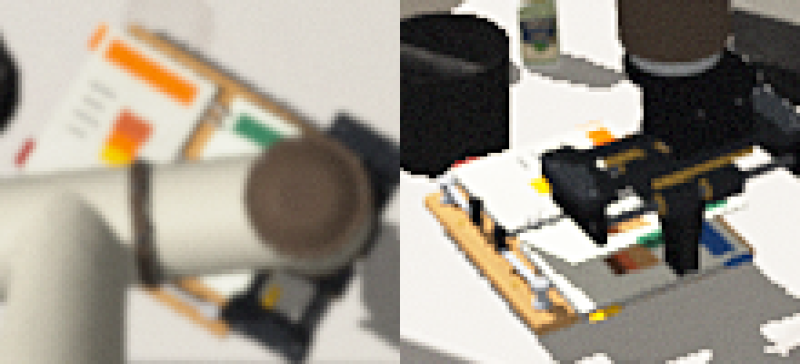

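Emit:
{"method": "jog_arm", "body": {"rows": [[[-0.0025, 0, -0.006, 0], [-0.0027, 0, -0.0065, 0], [-0.0028, 0, -0.0055, 0], [-0.003, 0, -0.0055, 0], [-0.0065, 0, -0.0103, 0], [-0.0075, 0, -0.0097, 0], [-0.0082, 0, -0.009, 0], [-0.009, 0, -0.0082, 0], [-0.0097, 0, -0.0075, 0], [-0.0103, 0, -0.0065, 0], [0, 0, 0, 0]]]}}

```text
time_s: 11.55
tcp_pos: [0.5162, -0.0459, 0.2133]
ee_rot: [[-0.491, -0.871, 0.002], [-0.871, 0.491, 0.001], [-0.002, -0.001, -1.0]]
wrist_force: [-0.1, -0.5, -0.9]
gripper_width: 0.001
gripper_force: 0.0
```

```bash
python3 - <<'E'
from h import *
st();two('pics/c4.png')
E
```

```text
t 11.55 tcp stand [ -1.6 -76.5 213.3] F [-0.1 -0.5 -0.9] joints [ 13.  16. -21.  -0. -53. -42.]
```

View pics/c4.png

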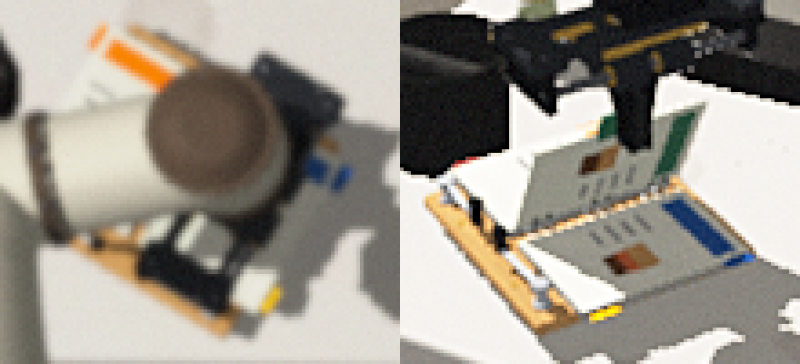

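Emit:
{"method": "jog_arm", "body": {"rows": [[[-0.011, 0, 0, 0], [-0.011, 0, 0, 0], [-0.011, 0, 0, 0], [-0.011, 0, 0, 0], [-0.011, 0, 0, 0], [-0.0115, 0, 0, 0], [-0.0089, 0, 0.0005, 0], [-0.0088, 0, 0.001, 0], [-0.0087, 0, 0.002, 0], [-0.0085, 0, 0.0026, 0], [-0.0083, 0, 0.0034, 0], [-0.0078, 0, 0.0041, 0], [-0.0075, 0, 0.0048, 0], [-0.0071, 0, 0.0054, 0], [-0.0066, 0, 0.006, 0], [-0.006, 0, 0.0066, 0], [-0.0053, 0, 0.0071, 0], [-0.0049, 0, 0.0075, 0], [0, 0, 0, 0]]]}}

```text
time_s: 14.02
tcp_pos: [0.5911, 0.0879, 0.1609]
ee_rot: [[-0.492, -0.871, -0.002], [-0.871, 0.492, -0.001], [0.001, 0.001, -1.0]]
wrist_force: [0.0, -1.1, -0.2]
gripper_width: 0.006
gripper_force: 0.0
```

```bash
python3 - <<'E'
from h import *
st()
E
```

```text
t 14.025 tcp stand [ -1.7  76.9 160.9] F [ 0.  -1.1 -0.2] joints [ 24.  26. -13.  -0. -51. -53.]
```

Emit:
{"method": "jog_arm", "body": {"rows": [[[-0.004, 0, 0.008, 0], [-0.0035, 0, 0.008, 0], [-0.0025, 0, 0.008, 0], [-0.002, 0, 0.008, 0], [-0.001, 0, 0.006, 0], [0, 0, 0.004, 0], [0, 0, 0.003, 0], [0, 0, 0.002, 0], [0, 0, 0.001, 0], [0, 0, 0, 0]]]}}

```text
time_s: 15.28
tcp_pos: [0.5978, 0.099, 0.114]
ee_rot: [[-0.492, -0.871, -0.0], [-0.871, 0.492, -0.0], [0.0, 0.0, -1.0]]
wrist_force: [-0.4, -0.1, 0.4]
gripper_width: 0.004
gripper_force: 0.0
```

Emit:
{"method": "jog_arm", "body": {"rows": [[[0, 0, 0.0005, 0], [0, 0, 0, 0]]]}}

```text
time_s: 15.52
tcp_pos: [0.5978, 0.099, 0.1137]
ee_rot: [[-0.492, -0.871, 0.0], [-0.871, 0.492, -0.0], [-0.0, -0.0, -1.0]]
wrist_force: [0.6, -0.2, 1.9]
gripper_width: 0.006
gripper_force: 0.6
```

Emit:
{"method": "jog_arm", "body": {"rows": [[[0, 0, 0.0007, 0], [0, 0, 0.0005, 0], [0, 0, 0, 0]]]}}

```text
time_s: 15.9
tcp_pos: [0.5979, 0.099, 0.1134]
ee_rot: [[-0.491, -0.871, 0.0], [-0.871, 0.491, -0.0], [0.0, -0.0, -1.0]]
wrist_force: [-2.5, -0.0, 6.7]
gripper_width: 0.011
gripper_force: 3.4
```

Emit:
{"method": "jog_arm", "body": {"rows": [[[0, 0, -0.01, 0], [0, 0, -0.035, 0], [0, 0, -0.045, 0], [0.016, 0.03, 0, 0], [0.016, 0.03, 0, 0], [0.016, 0.03, 0, 0], [0.017, 0.029, 0, 0], [0, 0, 0, 0.157], [0, 0, 0, 0.157], [0, 0, 0, 0.157], [0, 0, 0, 0.157], [0, 0, 0, 0.157], [0, 0, 0, 0.157], [0, 0, 0, 0.157], [0, 0, 0, 0.157], [0, 0, 0, 0.157], [0, 0, 0, 0.157], [0, 0, 0, 0]]]}}

```text
time_s: 18.15
tcp_pos: [0.4623, 0.101, 0.2025]
ee_rot: [[-0.872, 0.489, 0.0], [0.489, 0.872, 0.0], [-0.0, 0.001, -1.0]]
wrist_force: [-0.6, 0.4, 0.8]
gripper_width: 0.007
gripper_force: 0.0
```

```bash
python3 - <<'E'
from h import *
st();two('pics/c5.png')
E
```

```text
t 18.15 tcp stand [-120.4   25.2  202.5] F [-0.6  0.4  0.8] joints [  32.   13.  -28.   -0.  -50. -151.]
```

View pics/c5.png

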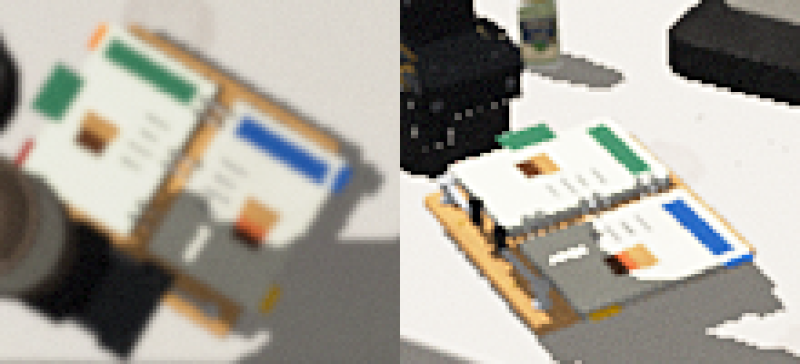

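The leaf lies flat on the left (tab at (58,92) in the top crop) and the right clip is still along the near edge. Now the left clip.

Emit:
{"method": "jog_arm", "body": {"rows": [[[0, -0.002, 0.03, 0], [0, 0, 0.03, 0], [0, 0, 0.0145, 0], [0, 0, 0, 0], [-0.006, 0, 0, 0], [-0.005, 0, 0, 0], [0, 0, 0, 0]]]}}

```text
time_s: 19.12
tcp_pos: [0.4716, 0.0938, 0.1283]
ee_rot: [[-0.871, 0.491, 0.001], [0.491, 0.871, 0.001], [-0.001, 0.001, -1.0]]
wrist_force: [-0.8, 0.3, 0.4]
gripper_width: 0.007
gripper_force: 0.0
```

Emit:
{"method": "jog_arm", "body": {"rows": [[[-0.0099, -0.0017, 0, -0.157], [-0.0099, -0.0017, 0, -0.157], [-0.0099, -0.0017, 0, -0.157], [-0.0099, -0.0017, 0, -0.157], [-0.0099, -0.0017, 0, -0.157], [-0.0099, -0.0017, 0, -0.157], [-0.0099, -0.0017, 0, -0.157], [-0.0099, -0.0017, 0, -0.157], [-0.0099, -0.0017, 0, -0.157], [0, 0, 0, 0]]]}}

```text
time_s: 20.38
tcp_pos: [0.5542, 0.0893, 0.1278]
ee_rot: [[-0.623, -0.782, 0.0], [-0.782, 0.623, 0.0], [-0.0, -0.0, -1.0]]
wrist_force: [-1.0, 0.1, 0.5]
gripper_width: 0.003
gripper_force: 0.0
```

```bash
python3 - <<'E'
from h import *
st()
E
```

```text
t 20.375 tcp stand [-34.6  60.1 127.8] F [-1.   0.1  0.5] joints [ 26.  26. -20.  -0. -44. -64.]
```

Last step onto the stop, with the force watched.

Emit:
{"method": "jog_arm", "body": {"rows": [[[-0.0095, -0.0017, 0, -0.157], [0, 0, 0, 0]]]}}

```text
time_s: 20.62
tcp_pos: [0.5608, 0.0956, 0.1277]
ee_rot: [[-0.495, -0.869, -0.0], [-0.869, 0.495, 0.0], [0.0, 0.0, -1.0]]
wrist_force: [-0.7, -0.4, -1.2]
gripper_width: 0.002
gripper_force: 0.0
```

Emit:
{"method": "jog_arm", "body": {"rows": [[[-0.001, 0, 0, 0], [-0.0005, 0, 0, 0], [0, 0, 0, 0]]]}}

```text
time_s: 21.0
tcp_pos: [0.5613, 0.0963, 0.1277]
ee_rot: [[-0.493, -0.87, -0.001], [-0.87, 0.493, -0.001], [0.001, 0.001, -1.0]]
wrist_force: [-0.3, -2.1, 0.2]
gripper_width: 0.007
gripper_force: 1.3
```

Emit:
{"method": "jog_arm", "body": {"rows": [[[-0.001, 0, 0, 0], [-0.0007, 0, 0, 0], [0, 0, 0, 0]]]}}

```text
time_s: 21.38
tcp_pos: [0.5617, 0.0971, 0.1275]
ee_rot: [[-0.492, -0.87, -0.003], [-0.87, 0.492, -0.002], [0.004, 0.002, -1.0]]
wrist_force: [-2.8, -5.6, 2.1]
gripper_width: 0.007
gripper_force: 3.1
```

Emit:
{"method": "jog_arm", "body": {"rows": [[[0.004, 0, 0, 0], [0.005, 0, 0, 0], [0, 0, -0.03, 0], [0, 0, -0.05, 0], [0, 0, -0.05, 0], [0.04, 0, 0, 0], [0.05, 0, 0, 0], [0.05, 0, 0, 0], [0.05, 0, 0, 0], [0.05, 0, 0, 0], [0.05, 0, 0, 0], [0, 0, 0, 0]]]}}

```text
time_s: 22.88
tcp_pos: [0.4144, -0.1637, 0.2581]
ee_rot: [[-0.495, -0.869, 0.002], [-0.869, 0.495, 0.0], [-0.001, -0.001, -1.0]]
wrist_force: [1.0, -0.2, -0.3]
gripper_width: 0.004
gripper_force: 0.0
```

```bash
python3 - <<'E'
from h import *
st();two('pics/c6.png')
E
```

```text
t 22.875 tcp stand [ -32.7 -229.   258.1] F [ 1.  -0.2 -0.3] joints [ -1.   6. -26.  -0. -57. -29.]
```

View pics/c6.png

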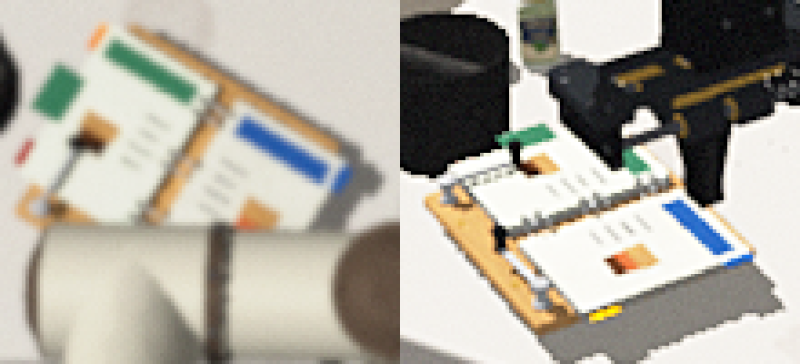

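The final picture shows the left clip straight in over the turned leaf (knob at (85,143) in the top crop). The right clip is still open along the near edge, and nothing is being touched.

```bash
python3 -c "
from station import *
print(finish_job())"
```

```text
the job is handed in; nothing more can be done
None
```

The job is handed in, at about 23 s of the 72 s allowed: the page is turned, the left-hand clip holds it down, and the right-hand clip lies open along the near edge.

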